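# Make up a small grinding wheel set on an arbor stand

### The job

Make up the green grinding wheel on the upright post of the blue arbor stand: thread on first the steel backing flange, then the green wheel, then the black clamp flange and last the brass collar, each lying flat and fully down on the one below. A grinding wheel cracks easily, so lower the green wheel all the way down and do not let it drop; leave the brown wheel where it lies.

Things in the scene. Friction and masses are not known exactly. Their poses are not given: they have to be found in the camera images.
- arbor_stand: arbor stand, fixed to the bench: round blue base of 76 mm diameter, 12 mm high, flat on top, with an upright steel post of 14 mm diameter in its middle that is straight up to 58 mm and tapers from there to a 5 mm tip 70 mm above the bench. Origin: centre of the base's underside, on the bench and on the post's axis; z up.
- light_top (a point): centre of the top of the big black work light (a box of 0.22 x 0.22 m, sides along x and y, top 0.23 m above the bench), fixed in the middle of the bench: an obstacle to carry over.
- grinder_top (a point): middle of the fixed black bench grinder at the left front, at the height of its highest parts, 0.25 m above the bench: an obstacle; the shields of its two wheels reach up to 0.2 m from this point.
- backing_flange: bright steel ring lying flat, 56 mm outside diameter, 12 mm thick, with a plain 22 mm through hole, about 120 g (differs from start to start). Origin: centre of its underside, z up; turned about z it is the same.
- green_wheel: green grinding wheel with a grey bush round its hole: a ring lying flat, 66 mm outside diameter, 16 mm thick, with a plain 22 mm through hole, about 110 g (differs from start to start). Origin: centre of its underside, z up; turned about z it is the same.
- clamp_flange: black ring lying flat, 48 mm outside diameter, 12 mm thick, with a plain 22 mm through hole, about 90 g (differs from start to start). Origin: centre of its underside, z up; turned about z it is the same.
- brass_collar: yellow brass knurled ring lying flat, 36 mm outside diameter, 12 mm thick, with a plain 22 mm through hole, about 60 g (differs from start to start). Origin: centre of its underside, z up; turned about z it is the same.
- brown_wheel: brown-red grinding wheel, of the same shape and size as the green one (66 mm diameter, 16 mm thick); not needed, to be left where it lies. Origin: centre of its underside.

How it is judged (in metres and radians):
On the way, in this order (a step that is already met when the one before it is completed fails the run):
1. backing flange lowered over the post onto the blue base (horizontal distance between backing_flange and arbor_stand below 0.008 m and z of backing_flange in the frame of arbor_stand between 0.009 and 0.015 m and angle between backing_flange's own z axis and vertical below 0.1 rad), for 0.2 s.
2. green wheel down on the backing flange (horizontal distance between green_wheel and arbor_stand below 0.008 m and z of green_wheel in the frame of arbor_stand between 0.021 and 0.027 m and angle between green_wheel's own z axis and vertical below 0.1 rad), for 0.2 s.
3. black clamp flange down on the green wheel (horizontal distance between clamp_flange and arbor_stand below 0.008 m and z of clamp_flange in the frame of arbor_stand between 0.037 and 0.043 m and angle between clamp_flange's own z axis and vertical below 0.1 rad), for 0.2 s.
4. brass collar down on the black flange (horizontal distance between brass_collar and arbor_stand below 0.008 m and z of brass_collar in the frame of arbor_stand between 0.049 and 0.055 m and angle between brass_collar's own z axis and vertical below 0.1 rad), for 0.2 s.
At the end, for the whole second after the job is handed in: On the post from the base up: backing flange, green wheel, black flange, brass collar, each within 8 mm of the post axis, flat within 0.1 rad, underside within 3 mm of 12, 24, 40 and 52 mm above the stand's origin, released and at rest; brown wheel within 20 mm of where it lay (all of step 1 and all of step 2 and all of step 3 and all of step 4 and linear speed of each of backing_flange, green_wheel, clamp_flange, brass_collar below 0.02 m/s and distance of brown_wheel from where it was at the start of the episode below 0.02 m); the robot touches nothing.
It fails at once if the green wheel is dropped (falls out of the fingers at over 0.45 m/s, a fall of about 10 mm) (contact force between the fingers and green_wheel below 0.02 N and linear speed of green_wheel above 0.45 m/s).
It fails at once if the brown wheel is moved more than 20 mm (distance of brown_wheel from where it was at the start of the episode above 0.02 m).
It also fails if it takes over 128 s, if anything falls off the work surface, if the arm or the gripper's body presses on something with over 40 N, if the wrist force passes 120 N, or if a joint passes its speed limit or range.

### The arm

A 6-joint arm with a two-finger parallel gripper is mounted at the origin on a cart in front of the work surface, level with it; the furniture and walls round the work are solid. World frame = base frame: x ahead of the robot, y to its left, z up, the work surface at z = 0. Lengths are in mm, angles in degrees, forces in N, time in s.
With the tool pointing down it reaches from about 300 to 850 mm from the base axis. Payload 4.2 kg.
Tool frame: the origin (TCP) lies between the finger pads; the fingertips stand 11 mm ahead of it and the grasp point (between the pads) lies 8 mm behind it (env.tips_ahead is the distance from the TCP to the fingertips, in mm); z points along the fingers, y is the line along which they close (so a half turn about z gives the same grasp; the last joint's range is limited). The gripper opens to 91 mm and grips with 3 to 60 N. Pads are 32 mm wide; open, the fingers measure 118 mm over their backs; the gripper's body (76 mm by 178 mm) begins 60 mm behind the grasp point.
Start: joints at [66.807, 18.312, 89.639, -0, 72.044, -1.146], TCP at [215.843, 532.967, 224.976] pointing down, gripper open.
Joint ranges: [-177.97, 177.97], [-48.28, 115.42], [12.27, 149.76], [-77.06, 257.06], [2.81, 150.46], [-146.56, 146.56]. Speed limits (degrees/s): [147.25, 147.25, 180, 180, 180, 180].

### API

Orientations are given as [roll, pitch, yaw] about the fixed x, y, z axes, in that order (R = Rz(yaw) Ry(pitch) Rx(roll)).
In Python, from workcell import env, cams gives the robot as it stands.
- The arm moves only by the tool step_arm, never from a script. Its arguments are lists of equal length, an entry for each row: "linear": the shift along the tool's x, y, z in units of 30 cm (1.0 is 30 cm), a list of three; "turn": the turn about the tool's z in units of 360 degrees (1.0 is 360 degrees). In form: {"linear": [[tx, ty, tz], ...], "turn": [turn, ...]}. A call has 1 to 20 rows; each row is the pose to reach, as a shift and turn from the pose commanded when the call began, along the tool's axes at that moment, turning the shorter way round; what a row does not reach only later rows make up. A row lasts 1/8 s, in which the tool goes at most 62.5 mm and 10.7 degrees, less where a joint would pass 70% of its speed; a pose out of reach is approached as far as the arm can. A call with a number of a shift or a turn outside -1 to 1 is refused whole. A call with a gripper value outside its range is refused whole. "fingers" is the closure, from -1 (fully open) to 1 (shut), so that 0 is half open, set as the call begins (left out, the last holds). The fingers move at their own pace and stop on an object; "force" is the grip in N (left out, the last holds). Time passes only in rows, so rows that repeat a pose let the fingers close. It gives the time, the measured TCP pose, the force, the opening and the grip force at its end, in the units of the state.
- env.state(): the state, without advancing time (a new reading comes with each control period).
- cams.grab_frame(name): name is "side" or "top"; returns a dict with "color" (384x512x3 uint8, blue, green, red), "fx", "fy", "cx", "cy" (pixels), "extrinsics" (4x4, takes a point from camera to world coordinates). Camera axes: x right, y down, z forward; pixel columns grow to the right and rows downward; lengths in mm; the calibration is good to about 2 mm. A picture is of the moment at which its call begins. There is no depth.
- env.job_done(): hands the job in; it is judged then, once.
The state is a dict: "time_s": time; "qpos": joint angles; "qvel": joint speeds; "effort": joint torques, N m; "ee_pos": TCP position; "ee_rot": TCP orientation; "force": force on the tool from outside, world axes, zero at the start; "torque": the same for the moment, N m; "gripper_width": finger opening in mm; "gripper_force": force on a finger pad.
Only numpy, scipy, OpenCV 4.12 (cv2) and the standard library are available. Lean on these libraries where they do the work, as an engineer would, in place of code of your own. Each camera call takes 0.05 s, during which the arm holds its last target. There are 200 camera calls.

## Working session

There is one attempt and no reset: what is moved stays moved. The work goes in short steps, Python scripts to look and compute and a tool call to move; the robot and the scene stay as the last step left them, time stands still between calls to the robot, and variables do not carry over. Pictures are saved under pics/ and viewed, at most 14 in all, crops included, and the job is handed in when it is done.

Besides the shell and the picture viewer there is one more tool, called after "Call:" by a JSON object that holds its "method" and its "body". step_arm: Moves the arm, as the interface text tells. Its arguments: {"type":"object","properties":{"linear":{"type":"array"},"turn":{"type":"array"},"fingers":{"type":"number"},"force":{"type":"number"}},"required":["linear","turn"]}

```bash
mkdir -p pics; ls
python3 - <<'E'
from workcell import env,cams
import cv2
s=env.state();print({k:s[k] for k in('time_s','ee_pos','ee_rot','gripper_width')},env.tips_ahead)
for n in('top','side'):
    f=cams.grab_frame(n);cv2.imwrite(f'pics/{n}0.png',f['color']);print(n,f['fx'],f['fy'],f['cx'],f['cy'],f['extrinsics'])
E
```

```text
pics
{'time_s': 0.0, 'ee_pos': array([215.65399773, 532.51255679, 224.11041203]), 'ee_rot': array([-1.79898532e+02, -1.71037100e-03,  1.57952719e+02]), 'gripper_width': 90.88422452003758} 11.0
top 433.87885144278664 433.87885144278664 259.01166080407575 190.41273145426575 [[ 9.38839409e-03 -9.79688002e-01  2.00307955e-01  2.84088678e+02]
 [-9.99955724e-01 -9.32611973e-03  1.25452237e-03  1.64764595e+02]
 [ 6.39055456e-04 -2.00310864e-01 -9.79732182e-01  1.33025997e+03]
 [ 0.00000000e+00  0.00000000e+00  0.00000000e+00  1.00000000e+00]]
side 495.503691632715 495.503691632715 251.95466957066648 191.12998924240435 [[-9.83473979e-01 -1.03115981e-01  1.48815416e-01  3.30375591e+02]
 [-1.80755294e-01  6.06065565e-01 -7.74604450e-01  1.18072008e+03]
 [-1.03178014e-02 -7.88702495e-01 -6.14688472e-01  9.58494073e+02]
 [ 0.00000000e+00  0.00000000e+00  0.00000000e+00  1.00000000e+00]]
```

View pics/top0.png

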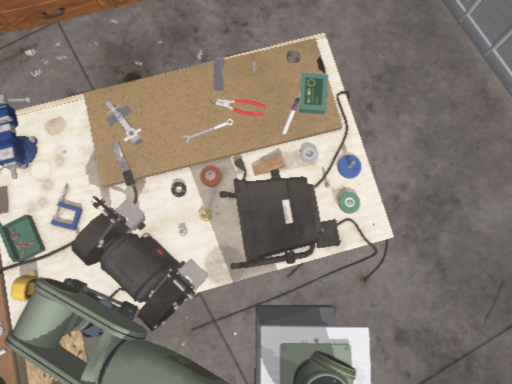

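View pics/side0.png

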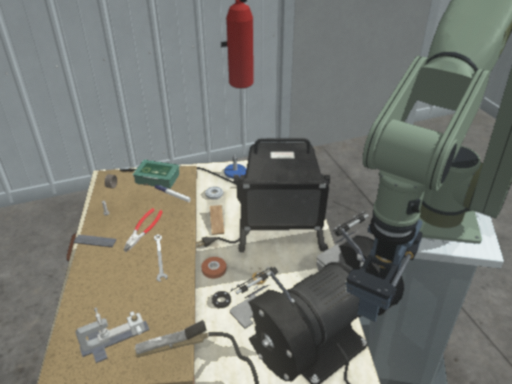

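```bash
cat > h.py <<'E'
import cv2,numpy as np
from workcell import env,cams
def ray(f,u,v):
    E=f['extrinsics'];d=E[:3,:3]@np.array([(u-f['cx'])/f['fx'],(v-f['cy'])/f['fy'],1.]);return E[:3,3],d
def onz(f,u,v,z):
    o,d=ray(f,u,v);return (o+d*(z-o[2])/d[2])[:2]
def proj(f,p):
    E=f['extrinsics'];c=E[:3,:3].T@(np.array(p,float)-E[:3,3]);return c[0]/c[2]*f['fx']+f['cx'],c[1]/c[2]*f['fy']+f['cy']
def crop(f,name,u0,v0,u1,v1,k):
    c=cv2.resize(f['color'][v0:v1,u0:u1],None,fx=k,fy=k,interpolation=cv2.INTER_CUBIC);cv2.imwrite(f'pics/{name}.png',c)
E
python3 - <<'E'
from h import *
import numpy as np
t=cams.grab_frame('top');s=cams.grab_frame('side')
a=cv2.resize(t['color'][138:238,165:365],None,fx=4,fy=4,interpolation=cv2.INTER_CUBIC)
b=cv2.resize(s['color'][155:320,185:265],None,fx=4,fy=4,interpolation=cv2.INTER_CUBIC)
cv2.imwrite('pics/t1.png',a);cv2.imwrite('pics/s1.png',cv2.resize(b,None,fx=.85,fy=.85))
for n,(u,v,z) in dict(stand=(349,166,12),green=(349,203,16),back=(308,152,12),brown=(210,176,16),clamp=(179,188,12),brass=(204,214,12)).items():
    p=onz(t,u,v,z);print(n,p.round(),np.hypot(*p).round(),np.round(proj(s,[*p,z])))
E
```

```text
stand [ 634. -115.] 645.0 [235. 170.]
green [ 516. -111.] 528.0 [271. 173.]
back [679.  13.] 679.0 [213. 192.]
brown [597. 319.] 677.0 [215. 266.]
clamp [559. 415.] 696.0 [221. 297.]
brass [478. 334.] 584.0 [259. 277.]
```

View pics/t1.png

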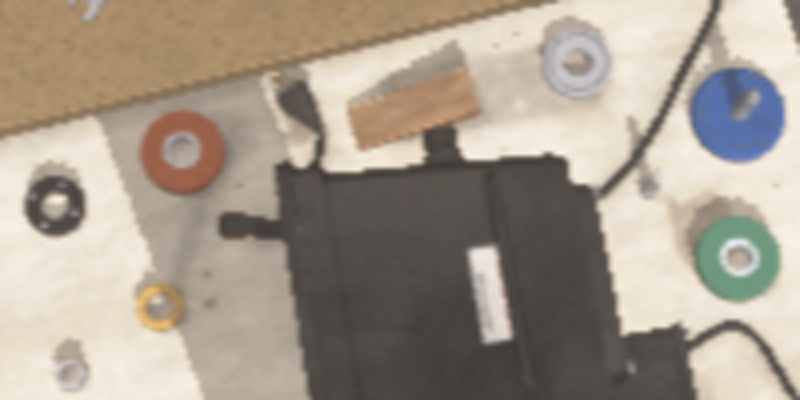

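View pics/s1.png

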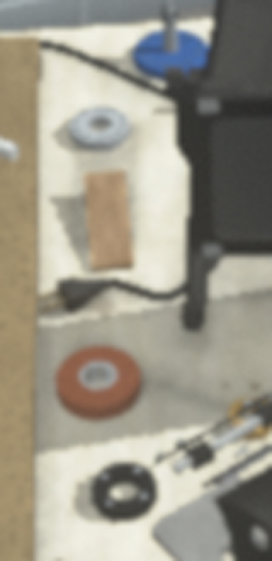

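```bash
cat >> h.py <<'E'
def blob(f,u,v,lo,hi,r=18,k=6):
    """min-enclosing rotated ellipse centre (full px) of hsv mask near u,v, upsampled"""
    u,v=int(u),int(v)
    c=cv2.resize(f['color'][v-r:v+r,u-r:u+r],None,fx=k,fy=k,interpolation=cv2.INTER_LINEAR)
    m=cv2.inRange(cv2.cvtColor(c,cv2.COLOR_BGR2HSV),lo,hi)
    m=cv2.morphologyEx(m,cv2.MORPH_OPEN,np.ones((7,7)))
    cs,_=cv2.findContours(m,cv2.RETR_EXTERNAL,cv2.CHAIN_APPROX_NONE)
    q=cv2.convexHull(max(cs,key=cv2.contourArea));M=cv2.moments(q)
    x,y,w,h=cv2.boundingRect(q)
    return (M['m10']/M['m00']+.5)/k-.5+u-r,(M['m01']/M['m00']+.5)/k-.5+v-r,w/k,h/k
H=dict(green=((65,70,40),(90,255,255)),stand=((100,110,40),(125,255,255)),back=((95,12,60),(130,80,255)),
 brown=((0,100,60),(12,255,255)),clamp=((0,0,0),(180,255,95)),brass=((14,110,80),(30,255,255)))
Z=dict(green=16,stand=12,back=12,brown=16,clamp=12,brass=12)
E
python3 - <<'E'
from h import *
t=cams.grab_frame('top');s=cams.grab_frame('side')
T=dict(stand=(349,166),green=(349,203),back=(308,152),brown=(210,176),clamp=(179,188),brass=(204,214))
S=dict(stand=(235,170),back=(213,192),brown=(215,266),clamp=(221,297))
for n in T:
    for f,D,l in((t,T,'top'),(s,S,'side')):
        if n in D:
            b=blob(f,*D[n],*H[n]);p=onz(f,b[0],b[1],Z[n]/2);print(n,l,np.round(b,1),p.round(1),'scale dia mm',round(b[2]*(1300 if l=='top' else 1300)/f['fx']))
E
```

```text
stand top [349.  166.7  20.7  20. ] [ 633.7 -116.4] scale dia mm 62
stand side [235.  170.4  20.5  11.3] [ 636.3 -119.8] scale dia mm 54
green top [341.6 201.3   2.8   4. ] [522.4 -89.6] scale dia mm 8Traceback (most recent call last):
  File "<stdin>", line 8, in <module>
  File "h.py", line 18, in blob
    q=cv2.convexHull(max(cs,key=cv2.contourArea));M=cv2.moments(q)
                     ~~~^^^^^^^^^^^^^^^^^^^^^^^^
ValueError: max() iterable argument is empty
```

Mask thresholds need actual colours; print them.

Run:
```python
from h import *
t=cams.grab_frame('top');h=cv2.cvtColor(t['color'],cv2.COLOR_BGR2HSV)
for n,u,v in(('green',342,203),('green',356,203),('stand',342,170),('stand',357,163),('back',301,153),('back',308,160),('back',315,152),('back',308,145),('bench',325,160),('brown',203,178),('clamp',173,189),('clamp',185,189),('brass',200,215),('brass',209,215),('sh',178,180)):
    print(n,u,v,h[v,u])
```

```text
green 342 203 [ 71  70 153]
green 356 203 [ 71  68 151]
stand 342 170 [111 107 160]
stand 357 163 [111 124 169]
back 301 153 [  0   6 168]
back 308 160 [150   3 170]
back 315 152 [150   4 196]
back 308 145 [ 13  17 181]
bench 325 160 [ 20  29 232]
brown 203 178 [  8 130 153]
clamp 173 189 [10 38 80]
clamp 185 189 [12 39 97]
brass 200 215 [ 18 125 216]
brass 209 215 [ 17 116 163]
sh 178 180 [ 17  36 179]
```

```bash
cat >> h.py <<'E'
H=dict(green=((55,35,40),(95,255,255)),stand=((100,60,40),(125,255,255)),back=((0,0,60),(180,16,215)),
 brown=((0,80,60),(14,255,255)),clamp=((0,0,0),(180,255,135)),brass=((10,75,80),(30,255,255)))
E
cat > m.py <<'E'
from h import *
t=cams.grab_frame('top');s=cams.grab_frame('side')
T=dict(stand=(349,166),green=(349,203),back=(308,152),brown=(210,176),clamp=(179,188),brass=(204,214))
S=dict(stand=(235,170),back=(213,192),brown=(215,266),clamp=(221,297))
for n in T:
    for f,D,l in((t,T,'top'),(s,S,'side')):
        if n in D:
          try:
            b=blob(f,*D[n],*H[n]);p=onz(f,b[0],b[1],Z[n]/2);print(n,l,np.round(b,1),p.round(1),'dia mm',round(b[2]*np.linalg.norm(np.r_[p,0]-f['extrinsics'][:3,3])/f['fx']))
          except Exception as e: print(n,l,e)
E
python3 m.py
```

```text
stand top [349.  166.2  22.7  22.7] [ 635.5 -116.5] dia mm 73
stand side [235.2 170.5  22.5  13.3] [ 635.8 -119.3] dia mm 75
green top [348.9 202.1  20.7  20.8] [ 520.2 -112.1] dia mm 66
back top [308.9 153.4  17.   17. ] [676.2   9.4] dia mm 55
back side [213.9 192.3  18.8  13.7] [677.   6.] dia mm 59
brown top [210.3 175.5  21.2  20.8] [600.6 319.6] dia mm 67
brown side [213.5 266.9  24.3  21. ] [601.3 316.6] dia mm 65
clamp top [178.4 188.8  14.5  14.7] [557.6 417.9] dia mm 46
clamp side [220.7 299.3  19.3  16.8] [558.5 416.5] dia mm 49
brass top [204.5 214.2  11.8  12. ] [478.3 333.6] dia mm 37
```

Run:
```python
from h import *
t=cams.grab_frame('top')
for n,u,v,z in(('light tl',236,180,230),('light tr',306,178,230),('light bl',244,262,230),('light br',320,252,230),('cable box',328,235,50),('cable box2',318,190,100),
 ('gr wheelL top',88,245,200),('gr R end',165,325,200),('gr R end',200,275,80),('rest L',130,210,100),('body',140,265,250),('gr near',150,235,230),('gr R',190,265,150)):
    print(n,onz(t,u,v,z).round())
```

```text
light tl [536. 226.]
light tr [543.  44.]
light bl [326. 202.]
light br [352.  11.]
cable box [414. -38.]
cable box2 [538.  -4.]
gr wheelL top [367. 608.]
gr R end [170. 398.]
gr R end [294. 331.]
rest L [475. 536.]
body [315. 457.]
gr near [391. 441.]
gr R [319. 349.]
```

Run:
```python
from h import *
t=cams.grab_frame('top');crop(t,'t2',55,170,255,320,4)
```

```text
(no output)
```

View pics/t2.png

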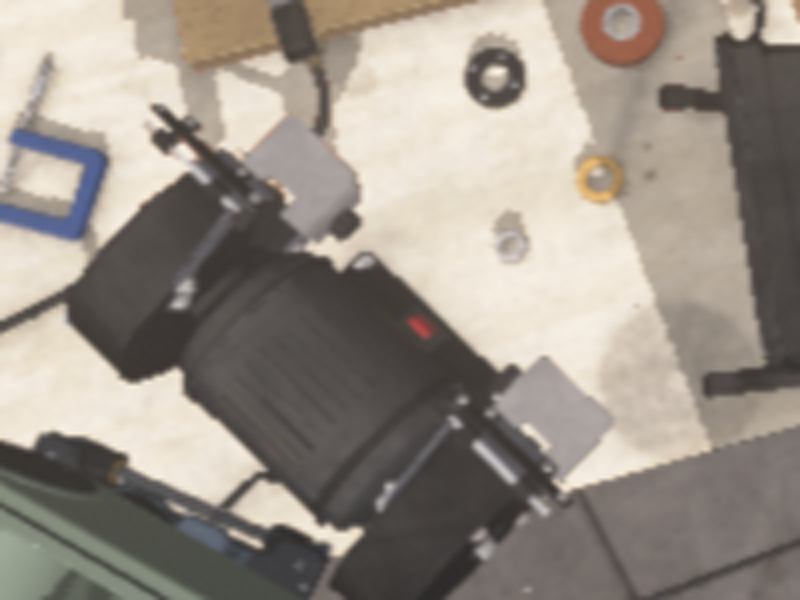

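```bash
cat > p.py <<'E'
# usage: p.py x y z yaw  -> shift in units for step_arm from measured pose
import sys,numpy as np
from scipy.spatial.transform import Rotation as R
from workcell import env
s=env.state();x,y,z,w=map(float,sys.argv[1:5])
r=R.from_euler('xyz',s['ee_rot'],degrees=True)
d=r.inv().apply(np.array([x,y,z])-s['ee_pos'])
dy=(w-s['ee_rot'][2]+180)%360-180
print('t',round(s['time_s'],2),'pos',s['ee_pos'].round(1),'yaw',s['ee_rot'][2].round(1),'w',round(s['gripper_width'],1))
print('units',(d/300).round(4),'turn',round(-dy/360,4),'rows',np.ceil(np.linalg.norm(d)/62.5),np.ceil(abs(dy)/10.7))
E
python3 p.py 216 533 330 158; python3 p.py 450 270 330 180; python3 p.py 676 8 330 180
```

```text
t 0.55 pos [215.8 533.  225. ] yaw 158.0 w 91.2
units [-0.0004  0.0004 -0.3501] turn -0.0001 rows 2.0 1.0
t 0.55 pos [215.8 533.  225. ] yaw 158.0 w 91.2
units [-1.0525 -0.5194 -0.3501] turn -0.0612 rows 6.0 3.0
t 0.55 pos [215.8 533.  225. ] yaw 158.0 w 91.2
units [-2.0785 -1.0461 -0.3501] turn -0.0612 rows 12.0 3.0
```

Call:
{"method": "step_arm", "body": {"linear": [[0,0,-0.35],[0,0,-0.35],[-1,-0.5,-0.35],[-1,-0.5,-0.35],[-1,-0.5,-0.35],[-1,-0.5,-0.35],[-1,-0.5,-0.35],[-1,-0.5,-0.35],[-1,-0.5,-0.35]], "turn": [0,0,0,0,-0.0612,-0.0612,-0.0612,-0.0612,-0.0612], "fingers": -1}}

```text
time_s: 1.68
ee_pos: [438.9, 279.6, 329.9]
ee_rot: [-180.0, 0.0, 179.8]
force: [-0.6, 0.3, 0.1]
gripper_width: 91.1
gripper_force: 0.0
```

```bash
python3 p.py 676.5 7.5 330 180
```

```text
t 1.68 pos [438.9 279.6 329.9] yaw 179.8 w 91.1
units [-7.961e-01 -9.037e-01 -2.000e-04] turn -0.0007 rows 6.0 1.0
```

Call:
{"method": "step_arm", "body": {"linear": [[-0.796,-0.904,0],[-0.796,-0.904,0],[-0.796,-0.904,0],[-0.796,-0.904,0],[-0.796,-0.904,0],[-0.796,-0.904,0],[-0.796,-0.904,0],[-0.796,-0.904,0.85],[-0.796,-0.904,0.85],[-0.796,-0.904,0.85],[-0.796,-0.904,0.85],[-0.796,-0.904,0.85],[-0.796,-0.904,0.85],[-0.796,-0.904,0.85]], "turn": [0,0,0,0,0,0,0,0,0,0,0,0,0,0]}}

```text
time_s: 3.42
ee_pos: [678.4, 10.6, 78.6]
ee_rot: [180.0, 0.4, -180.0]
force: [0.2, -0.2, 0.4]
gripper_width: 91.3
gripper_force: 0.0
```

```bash
python3 p.py 676.5 7.5 13.5 180
python3 - <<'E'
from h import *
s=cams.grab_frame('side');t=cams.grab_frame('top')
a=cv2.resize(s['color'][130:230,170:270],None,fx=5,fy=5);b=cv2.resize(t['color'][100:200,270:320],None,fx=5,fy=5)
cv2.imwrite('pics/a1.png',np.hstack([a,b]))
E
```

```text
t 3.42 pos [678.4  10.6  78.6] yaw -180.0 w 91.3
units [ 0.0079 -0.0104  0.217 ] turn 0.0 rows 2.0 1.0
```

View pics/a1.png

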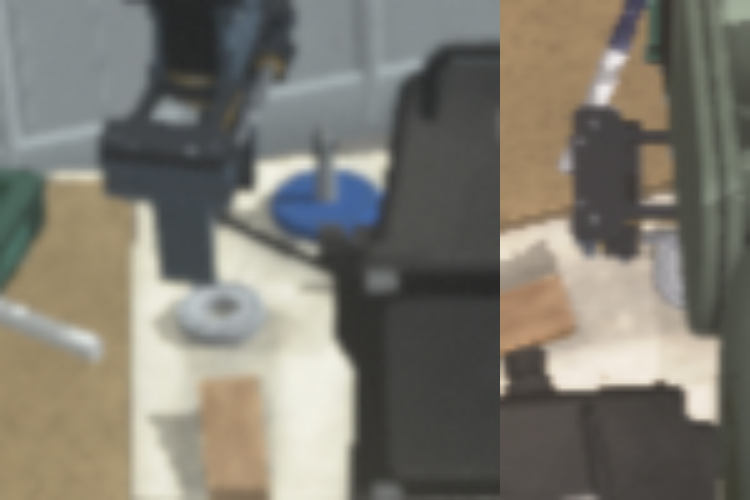

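```bash
python3 - <<'E'
from h import *
s=cams.grab_frame('side')
for p in((678.4,10.6+45,67.6),(678.4,10.6+59,67.6)):print(np.round(proj(s,p),1))
E
python3 p.py 676.5 7.5 13.5 180
```

```text
[208.3 186. ]
[207.1 188.9]
t 3.58 pos [677.5  10.2  77.3] yaw 180.0 w 91.3
units [ 0.0041 -0.0089  0.2128] turn -0.0001 rows 2.0 1.0
```

Call:
{"method": "step_arm", "body": {"linear": [[0,0,0.1],[0,0,0.18],[0,0,0.205],[0,0,0.205],[0,0,0.205]], "turn": [0,0,0,0,0]}}

```text
time_s: 4.2
ee_pos: [677.3, 10.0, 14.8]
ee_rot: [180.0, 0.1, 180.0]
force: [-0.1, 0.2, -0.1]
gripper_width: 91.4
gripper_force: 0.0
```

Call:
{"method": "step_arm", "body": {"linear": [[0,0,0],[0,0,0],[0,0,0],[0,0,0],[0,0,0],[0,0,0],[0,0,0],[0,0,0]], "turn": [0,0,0,0,0,0,0,0], "fingers": 1, "force": 25}}

```text
time_s: 5.2
ee_pos: [676.4, 10.0, 13.5]
ee_rot: [180.0, 0.0, 180.0]
force: [-1.7, -0.5, 2.0]
gripper_width: 54.9
gripper_force: 25.0
```

```bash
python3 p.py 635.5 -118 110 180
```

```text
t 5.2 pos [676.4  10.   13.5] yaw 180.0 w 54.9
units [ 0.1361 -0.4268 -0.3216] turn -0.0 rows 3.0 1.0
```

Call:
{"method": "step_arm", "body": {"linear": [[0,0,-0.12],[0,0,-0.32],[0,0,-0.32],[0.136,-0.427,-0.32],[0.136,-0.427,-0.32],[0.136,-0.427,-0.32],[0.136,-0.427,-0.32],[0.136,-0.427,-0.32],[0.136,-0.427,-0.32],[0.136,-0.427,-0.32]], "turn": [0,0,0,0,0,0,0,0,0,0]}}

```text
time_s: 6.45
ee_pos: [635.8, -117.0, 109.4]
ee_rot: [180.0, 0.0, -179.9]
force: [0.5, -0.2, -2.0]
gripper_width: 55.7
gripper_force: 25.0
```

```bash
python3 p.py 635.5 -118 110 180
python3 - <<'E'
from h import *
s=cams.grab_frame('side');t=cams.grab_frame('top')
a=cv2.resize(s['color'][120:200,190:270],None,fx=5,fy=5);b=cv2.resize(t['color'][120:200,310:390],None,fx=5,fy=5)
cv2.imwrite('pics/a2.png',np.hstack([a,b]))
print(proj(s,(635.5,-118,97)),proj(s,(635.5,-118,70)))
E
```

```text
t 6.45 pos [ 635.8 -117.   109.4] yaw -179.9 w 55.7
units [ 0.001  -0.0032 -0.0022] turn 0.0002 rows 1.0 1.0
(np.float64(234.264349653208), np.float64(147.52992214650254)) (np.float64(234.5345365447887), np.float64(154.58782768284652))
```

View pics/a2.png

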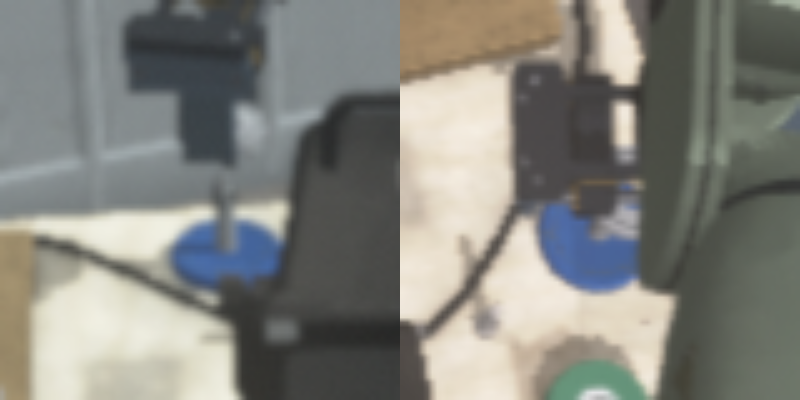

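Run:
```python
from h import *
s=cams.grab_frame('side')
c=s['color'][135:175,215:260]
cv2.imwrite('pics/a3.png',cv2.normalize(cv2.resize(c,None,fx=14,fy=14,interpolation=cv2.INTER_NEAREST),None,0,255,cv2.NORM_MINMAX))
```

```text
(no output)
```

View pics/a3.png

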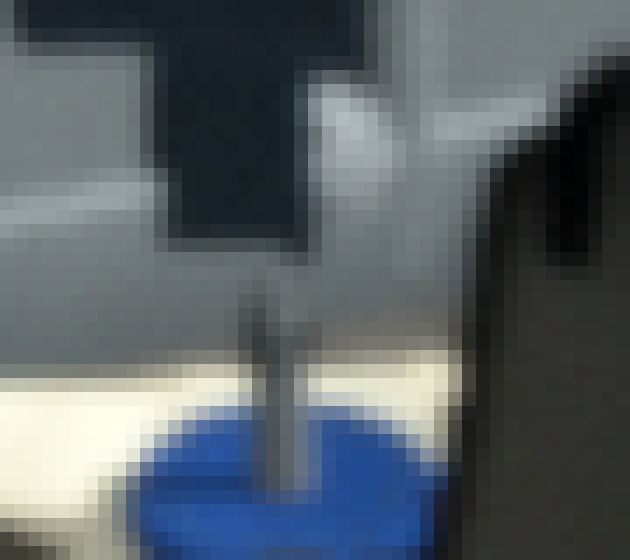

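Call:
{"method": "step_arm", "body": {"linear": [[0,-0.003,0.05],[0,-0.003,0.1],[0,-0.003,0.15],[0,-0.003,0.2],[0,-0.003,0.24],[0,-0.003,0.26],[0,-0.003,0.275],[0,-0.003,0.275]], "turn": [0,0,0,0,0,0,0,0]}}

```text
time_s: 7.6
ee_pos: [635.6, -118.9, 26.9]
ee_rot: [180.0, 0.0, 180.0]
force: [-0.3, 0.1, -0.8]
gripper_width: 55.5
gripper_force: 25.0
```

```bash
python3 p.py 635.5 -118 26 180; python3 -c "
from workcell import env;print(env.state()['force'])"
```

```text
t 7.6 pos [ 635.6 -118.9   26.9] yaw 180.0 w 55.5
units [0.0002 0.0031 0.0031] turn -0.0 rows 1.0 1.0
[-0.26660196  0.08934029 -0.83956064]
```

Call:
{"method": "step_arm", "body": {"linear": [[0,0,0.004],[0,0,0.005],[0,0,0.005]], "turn": [0,0,0]}}

```text
time_s: 7.98
ee_pos: [635.6, -118.9, 25.6]
ee_rot: [180.0, 0.0, 180.0]
force: [-0.4, 0.3, -1.1]
gripper_width: 55.3
gripper_force: 25.0
```

Call:
{"method": "step_arm", "body": {"linear": [[0,0,0],[0,0,0],[0,0,0],[0,0,0],[0,0,-0.1],[0,0,-0.3],[0,0,-0.3],[0,0,-0.3],[0,0,-0.3]], "turn": [0,0,0,0,0,0,0,0,0], "fingers": -1}}

```text
time_s: 9.1
ee_pos: [634.5, -118.7, 113.8]
ee_rot: [180.0, -0.2, 180.0]
force: [0.1, 0.0, 0.3]
gripper_width: 91.0
gripper_force: 0.0
```

```bash
python3 p.py 520.3 -113 115 90
python3 - <<'E'
from h import *
s=cams.grab_frame('side')
c=s['color'][145:190,205:265]
cv2.imwrite('pics/a4.png',cv2.resize(c,None,fx=10,fy=10,interpolation=cv2.INTER_CUBIC))
E
```

```text
t 9.1 pos [ 634.5 -118.7  113.8] yaw 180.0 w 91.0
units [ 0.3805  0.0189 -0.0028] turn 0.25 rows 2.0 9.0
```

View pics/a4.png

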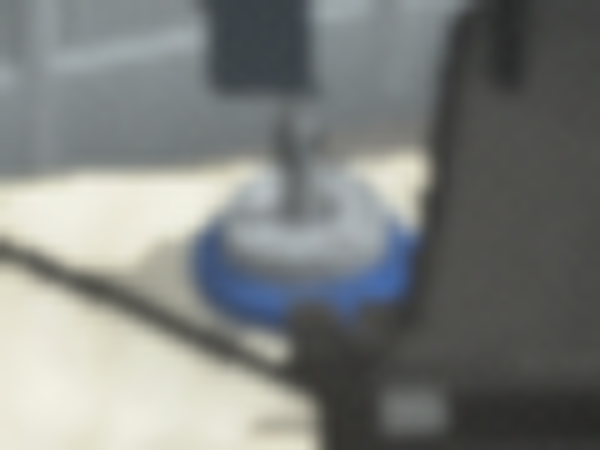

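Call:
{"method": "step_arm", "body": {"linear": [[0.381,0.018,0],[0.381,0.018,0],[0.381,0.018,0],[0.381,0.018,0.1],[0.381,0.018,0.25],[0.381,0.018,0.32],[0.381,0.018,0.335],[0.381,0.018,0.335],[0.381,0.018,0.335]], "turn": [0,0,0,0,0,0,0,0,0]}}

```text
time_s: 10.28
ee_pos: [522.3, -113.7, 15.9]
ee_rot: [-180.0, 0.1, 180.0]
force: [1.6, -0.5, 0.6]
gripper_width: 90.9
gripper_force: 0.0
```

Call:
{"method": "step_arm", "body": {"linear": [[0,0,0],[0,0,0],[0,0,0],[0,0,0],[0,0,0],[0,0,0],[0,0,0],[0,0,0]], "turn": [0,0,0,0,0,0,0,0], "fingers": 1, "force": 30}}

```text
time_s: 11.28
ee_pos: [521.4, -113.3, 15.3]
ee_rot: [180.0, 0.0, 180.0]
force: [-0.6, 1.9, 5.0]
gripper_width: 64.2
gripper_force: 30.0
```

```bash
python3 p.py 635.5 -118.5 115 180
```

```text
t 11.28 pos [ 521.4 -113.3   15.3] yaw 180.0 w 64.2
units [-0.3806 -0.0169 -0.3322] turn -0.0001 rows 3.0 1.0
```

Call:
{"method": "step_arm", "body": {"linear": [[0,0,-0.1],[0,0,-0.3],[0,0,-0.332],[-0.382,-0.017,-0.332],[-0.382,-0.017,-0.332],[-0.382,-0.017,-0.332],[-0.382,-0.017,-0.332],[-0.382,-0.017,-0.332],[-0.382,-0.017,-0.332]], "turn": [0,0,0,0,0,0,0,0,0]}}

```text
time_s: 12.4
ee_pos: [634.8, -118.7, 114.7]
ee_rot: [180.0, -0.0, 180.0]
force: [0.3, -0.1, -1.6]
gripper_width: 64.4
gripper_force: 30.0
```

```bash
python3 p.py 636 -118.5 115 180
python3 - <<'E'
from h import *
s=cams.grab_frame('side')
c=s['color'][125:185,205:265]
cv2.imwrite('pics/a5.png',cv2.resize(c,None,fx=9,fy=9,interpolation=cv2.INTER_CUBIC))
print(proj(s,(635.5,-118,108)))
h=cv2.cvtColor(c,cv2.COLOR_BGR2HSV);m=cv2.inRange(h,(60,60,30),(92,255,255));ys,xs=np.nonzero(m)
if len(xs):print(xs.min()+205,xs.max()+205,ys.min()+125,ys.max()+125)
E
```

```text
t 12.4 pos [ 634.8 -118.7  114.7] yaw 180.0 w 64.4
units [-0.0039  0.0006 -0.0011] turn -0.0001 rows 1.0 1.0
(np.float64(234.15264017977321), np.float64(144.61181273562488))
237 244 138 150
```

View pics/a5.png

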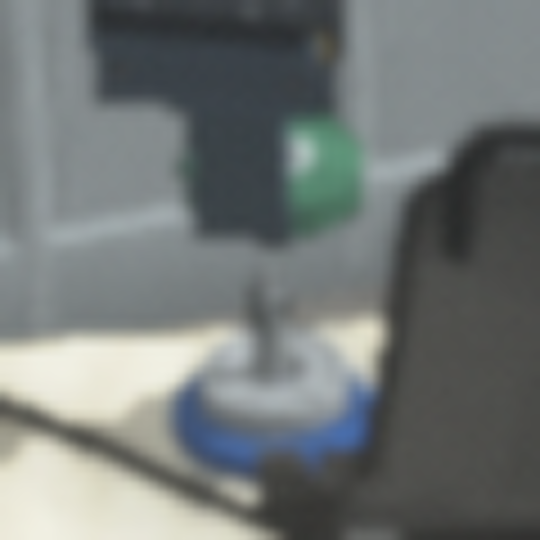

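Call:
{"method": "step_arm", "body": {"linear": [[-0.004,0,0.04],[-0.004,0,0.08],[-0.004,0,0.12],[-0.004,0,0.16],[-0.004,0,0.19],[-0.004,0,0.215],[-0.004,0,0.23],[-0.004,0,0.24],[-0.004,0,0.247],[-0.004,0,0.247]], "turn": [0,0,0,0,0,0,0,0,0,0]}}

```text
time_s: 13.7
ee_pos: [637.0, -118.6, 40.5]
ee_rot: [180.0, 0.0, 180.0]
force: [0.5, 0.2, -1.1]
gripper_width: 64.5
gripper_force: 30.0
```

Call:
{"method": "step_arm", "body": {"linear": [[0,0,0.003],[0,0,0.005],[0,0,0.005],[0,0,0.005]], "turn": [0,0,0,0]}}

```text
time_s: 14.2
ee_pos: [637.1, -118.6, 39.4]
ee_rot: [180.0, 0.0, 180.0]
force: [-2.0, -0.2, 3.5]
gripper_width: 64.0
gripper_force: 30.0
```

Call:
{"method": "step_arm", "body": {"linear": [[0,0,0],[0,0,0],[0,0,0],[0,0,0],[0,0,-0.1],[0,0,-0.3],[0,0,-0.5],[0,0,-0.7],[0,0,-0.9],[0,0,-0.9],[0,0,-0.9]], "turn": [0,0,0,0,0,0,0,0,0,0,0], "fingers": -1}}

```text
time_s: 15.58
ee_pos: [636.6, -118.6, 308.3]
ee_rot: [180.0, -0.0, 180.0]
force: [0.4, 0.4, -1.5]
gripper_width: 91.0
gripper_force: 0.0
```

```bash
python3 p.py 558 417 310 90
python3 - <<'E'
from h import *
s=cams.grab_frame('side')
cv2.imwrite('pics/a6.png',cv2.resize(s['color'][135:190,205:265],None,fx=9,fy=9,interpolation=cv2.INTER_CUBIC))
E
```

```text
t 15.57 pos [ 636.6 -118.6  308.3] yaw 180.0 w 91.0
units [ 0.2625  1.7851 -0.0049] turn 0.25 rows 9.0 9.0
```

View pics/a6.png

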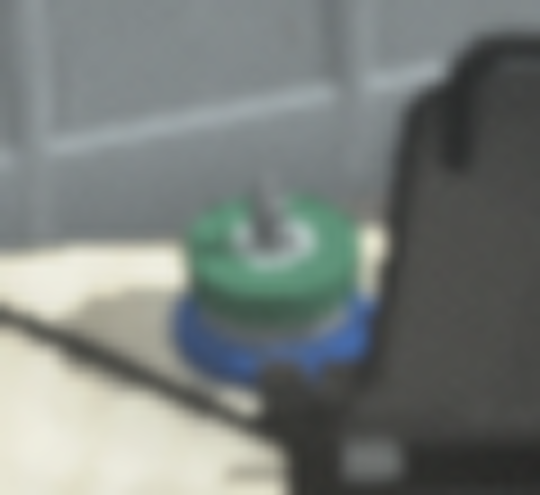

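Call:
{"method": "step_arm", "body": {"linear": [[0.26,0.95,0],[0.26,0.95,0],[0.26,0.95,0],[0.26,0.95,0],[0.26,0.95,0],[0.26,0.95,0],[0.26,0.95,0],[0.26,0.95,0],[0.26,0.95,0],[0.26,0.95,0]], "turn": [0.25,0.25,0.25,0.25,0.25,0.25,0.25,0.25,0.25,0.25]}}

```text
time_s: 16.88
ee_pos: [558.5, 166.2, 307.0]
ee_rot: [-179.8, 0.1, 90.1]
force: [-0.0, 0.2, -0.2]
gripper_width: 91.2
gripper_force: 0.0
```

```bash
python3 p.py 558 417 75 90
```

```text
t 16.88 pos [558.5 166.2 307. ] yaw 90.1 w 91.2
units [0.8366 0.0021 0.7725] turn 0.0002 rows 6.0 1.0
```

Call:
{"method": "step_arm", "body": {"linear": [[0.836,0,0],[0.836,0,0],[0.836,0,0],[0.836,0,0],[0.836,0,0],[0.836,0,0],[0.836,0,0.77],[0.836,0,0.77],[0.836,0,0.77],[0.836,0,0.77],[0.836,0,0.77],[0.836,0,0.77]], "turn": [0,0,0,0,0,0,0,0,0,0,0,0]}}

```text
time_s: 18.38
ee_pos: [560.7, 417.1, 80.5]
ee_rot: [179.8, -0.1, 89.9]
force: [0.1, 0.8, 0.2]
gripper_width: 91.2
gripper_force: 0.0
```

```bash
python3 p.py 558 417 13.5 90
python3 - <<'E'
from h import *
s=cams.grab_frame('side')
cv2.imwrite('pics/a7.png',cv2.resize(s['color'][230:330,165:265],None,fx=5,fy=5,interpolation=cv2.INTER_CUBIC))
E
```

```text
t 18.38 pos [560.7 417.1  80.5] yaw 89.9 w 91.2
units [-0.0007 -0.0097  0.2232] turn -0.0002 rows 2.0 1.0
```

View pics/a7.png

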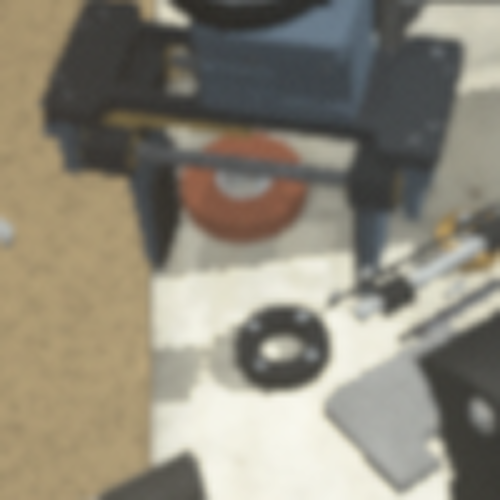

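Call:
{"method": "step_arm", "body": {"linear": [[0,0,0.1],[0,0,0.18],[0,0,0.205],[0,0,0.205],[0,0,0.205]], "turn": [0,0,0,0,0]}}

```text
time_s: 19.05
ee_pos: [560.1, 417.9, 18.3]
ee_rot: [179.8, -0.1, 90.0]
force: [-0.4, -1.3, 0.4]
gripper_width: 91.1
gripper_force: 0.0
```

Call:
{"method": "step_arm", "body": {"linear": [[0,0,0],[0,0,0],[0,0,0],[0,0,0],[0,0,0],[0,0,0],[0,0,0],[0,0,0],[0,0,0]], "turn": [0,0,0,0,0,0,0,0,0], "fingers": 1, "force": 25}}

```text
time_s: 20.18
ee_pos: [559.1, 417.2, 16.5]
ee_rot: [180.0, -0.0, 90.0]
force: [-0.8, 0.4, 0.6]
gripper_width: 46.4
gripper_force: 25.0
```

```bash
python3 p.py 558 417 310 90
```

```text
t 20.18 pos [559.1 417.2  16.5] yaw 90.0 w 46.4
units [-6.000e-04 -3.800e-03 -9.785e-01] turn -0.0 rows 5.0 1.0
```

Call:
{"method": "step_arm", "body": {"linear": [[0,0,-0.1],[0,0,-0.3],[0,0,-0.5],[0,0,-0.7],[0,0,-0.9],[0,0,-0.98],[0,0,-0.98],[-0.9,0.13,-0.98],[-0.9,0.13,-0.98],[-0.9,0.13,-0.98],[-0.9,0.13,-0.98],[-0.9,0.13,-0.98],[-0.9,0.13,-0.98],[-0.9,0.13,-0.98]], "turn": [0,0,0,0,0,0,0,0,0,0,0,0,0,0]}}

```text
time_s: 21.92
ee_pos: [597.8, 148.4, 309.4]
ee_rot: [-179.9, -0.0, 90.0]
force: [-0.6, 0.2, -0.5]
gripper_width: 46.1
gripper_force: 25.0
```

```bash
python3 p.py 636 -118.5 135 90
```

```text
t 21.93 pos [597.8 148.4 309.4] yaw 90.0 w 46.1
units [-0.8903  0.1276  0.5806] turn 0.0001 rows 6.0 1.0
```

Call:
{"method": "step_arm", "body": {"linear": [[-0.888,0.129,0],[-0.888,0.129,0],[-0.888,0.129,0],[-0.888,0.129,0],[-0.888,0.129,0],[-0.888,0.129,0],[-0.888,0.129,0.3],[-0.888,0.129,0.58],[-0.888,0.129,0.58],[-0.888,0.129,0.58],[-0.888,0.129,0.58],[-0.888,0.129,0.58]], "turn": [0,0,0,0,0,0,0,0,0,0,0,0]}}

```text
time_s: 23.42
ee_pos: [638.5, -118.8, 139.6]
ee_rot: [179.7, 0.0, 90.0]
force: [-0.3, 0.1, -0.7]
gripper_width: 46.3
gripper_force: 25.0
```

```bash
python3 p.py 636 -118.5 135 90
python3 - <<'E'
from h import *
s=cams.grab_frame('side');t=cams.grab_frame('top')
a=cv2.resize(s['color'][120:190,205:265],None,fx=7,fy=7,interpolation=cv2.INTER_CUBIC);b=cv2.resize(t['color'][130:200,320:375],None,fx=7,fy=7,interpolation=cv2.INTER_CUBIC)
cv2.imwrite('pics/a8.png',np.hstack([a,b]))
print(proj(s,(636,-118.5,119)),proj(s,(636,-118.5,64)),proj(t,(636,-118.5,119)))
E
```

```text
t 23.43 pos [ 638.5 -118.8  139.6] yaw 90.0 w 46.3
units [ 0.0011 -0.0085  0.0154] turn 0.0001 rows 1.0 1.0
(np.float64(233.91839999694798), np.float64(141.571030331541)) (np.float64(234.47465685629885), np.float64(156.0367727515362)) (np.float64(357.66714103989705), np.float64(156.06649922102173))
```

View pics/a8.png

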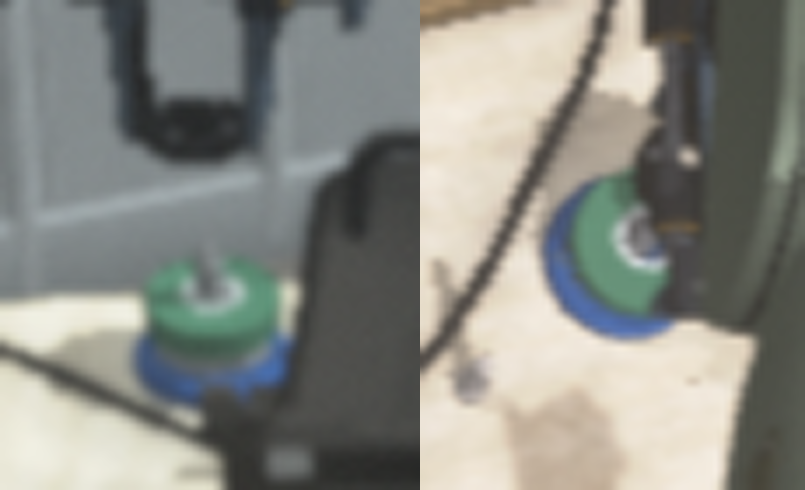

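Call:
{"method": "step_arm", "body": {"linear": [[0,0,0.03],[0,0,0.08],[0,0,0.12],[0,0,0.13],[0,0,0.13],[0,0,0.13]], "turn": [0,0,0,0,0,0]}}

```text
time_s: 24.28
ee_pos: [637.1, -119.3, 97.9]
ee_rot: [179.9, 0.0, 90.0]
force: [1.3, -0.2, -1.3]
gripper_width: 46.5
gripper_force: 25.0
```

Ring underside at ~81 mm, just above the tip. Continue down.

Call:
{"method": "step_arm", "body": {"linear": [[0.001,-0.003,0.03],[0.001,-0.003,0.06],[0.001,-0.003,0.09],[0.001,-0.003,0.115],[0.001,-0.003,0.125],[0.001,-0.003,0.13],[0.001,-0.003,0.13],[0.001,-0.003,0.13]], "turn": [0,0,0,0,0,0,0,0]}}

```text
time_s: 25.28
ee_pos: [636.0, -119.0, 58.8]
ee_rot: [180.0, 0.0, 90.0]
force: [0.7, -0.4, -0.5]
gripper_width: 46.4
gripper_force: 25.0
```

```bash
python3 p.py 636 -118.5 56.5 90
```

```text
t 25.27 pos [ 636.  -119.    58.8] yaw 90.0 w 46.4
units [ 0.0016 -0.0001  0.0076] turn -0.0 rows 1.0 1.0
```

Call:
{"method": "step_arm", "body": {"linear": [[0,0,0.004],[0,0,0.007],[0,0,0.008],[0,0,0.008],[0,0,0.008]], "turn": [0,0,0,0,0]}}

```text
time_s: 25.9
ee_pos: [635.8, -118.9, 56.4]
ee_rot: [180.0, -0.0, 90.0]
force: [-1.2, 0.8, 2.3]
gripper_width: 46.1
gripper_force: 25.0
```

Call:
{"method": "step_arm", "body": {"linear": [[0,0,0],[0,0,0],[0,0,0],[0,0,0],[0,0,-0.1],[0,0,-0.3],[0,0,-0.5],[0,0,-0.7],[0,0,-0.85],[0,0,-0.85],[0,0,-0.85]], "turn": [0,0,0,0,0,0,0,0,0,0,0], "fingers": -1}}

```text
time_s: 27.28
ee_pos: [635.3, -118.8, 310.0]
ee_rot: [-179.9, -0.0, 90.0]
force: [0.4, -0.6, -0.4]
gripper_width: 91.2
gripper_force: 0.0
```

```bash
python3 p.py 478.3 332.5 310 90
python3 - <<'E'
from h import *
s=cams.grab_frame('side')
cv2.imwrite('pics/a9.png',cv2.resize(s['color'][135:190,205:265],None,fx=9,fy=9,interpolation=cv2.INTER_CUBIC))
E
```

```text
t 27.27 pos [ 635.3 -118.8  310. ] yaw 90.0 w 91.2
units [ 1.5043 -0.5239  0.0016] turn -0.0 rows 8.0 1.0
```

View pics/a9.png

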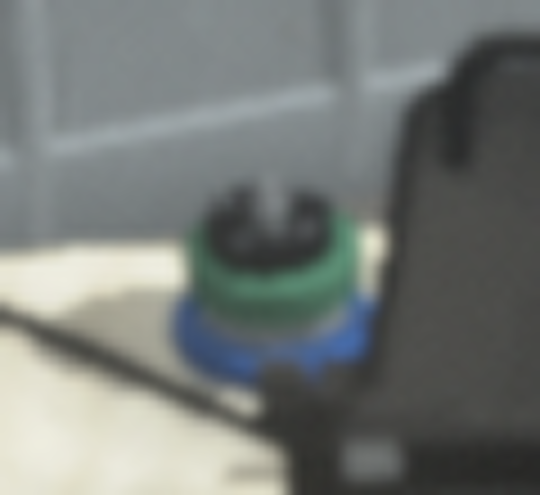

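Call:
{"method": "step_arm", "body": {"linear": [[0.8,-0.3,0],[0.8,-0.3,0],[0.8,-0.3,0],[0.8,-0.3,0],[0.8,-0.3,0],[0.8,-0.3,0]], "turn": [0,0,0,0,0,0]}}

```text
time_s: 28.08
ee_pos: [545.5, 121.1, 309.8]
ee_rot: [-179.9, 0.1, 90.0]
force: [-0.4, -0.1, -1.0]
gripper_width: 91.2
gripper_force: 0.0
```

```bash
python3 p.py 478.3 333.3 70 90;python3 m.py|grep -E 'brass|brown'
```

```text
t 28.07 pos [545.5 121.1 309.8] yaw 90.0 w 91.2
units [ 0.7085 -0.2217  0.7991] turn 0.0001 rows 6.0 1.0
brown top [210.2 175.5  21.2  21.2] [600.7 319.7] dia mm 67
brown side [213.5 266.7  25.   21.2] [601.6 315.6] dia mm 67
brass top [204.6 214.2  12.2  12.2] [478.5 333.5] dia mm 38
```

Call:
{"method": "step_arm", "body": {"linear": [[0.708,-0.224,0],[0.708,-0.224,0],[0.708,-0.224,0],[0.708,-0.224,0],[0.708,-0.224,0],[0.708,-0.224,0],[0.708,-0.224,0.5],[0.708,-0.224,0.8],[0.708,-0.224,0.8],[0.708,-0.224,0.8],[0.708,-0.224,0.8],[0.708,-0.224,0.8],[0.708,-0.224,0.8]], "turn": [0,0,0,0,0,0,0,0,0,0,0,0,0]}}

```text
time_s: 29.8
ee_pos: [480.6, 334.2, 73.9]
ee_rot: [179.7, -0.2, 89.9]
force: [0.3, 0.3, 0.5]
gripper_width: 91.0
gripper_force: 0.0
```

```bash
python3 p.py 478.3 333.3 13 90
```

```text
t 29.8 pos [480.6 334.2  73.9] yaw 89.9 w 91.0
units [-0.0037 -0.0087  0.203 ] turn -0.0002 rows 1.0 1.0
```

Call:
{"method": "step_arm", "body": {"linear": [[0,-0.004,0.1],[0,-0.004,0.17],[0,-0.004,0.19],[0,-0.004,0.19],[0,-0.004,0.19],[0,-0.004,0.19]], "turn": [0,0,0,0,0,0]}}

```text
time_s: 30.55
ee_pos: [478.0, 333.9, 15.0]
ee_rot: [179.9, -0.1, 90.0]
force: [0.2, -0.4, 0.2]
gripper_width: 90.9
gripper_force: 0.0
```

Call:
{"method": "step_arm", "body": {"linear": [[0,0,0],[0,0,0],[0,0,0],[0,0,0],[0,0,0],[0,0,0],[0,0,0],[0,0,0],[0,0,0],[0,0,0]], "turn": [0,0,0,0,0,0,0,0,0,0], "fingers": 1, "force": 25}}

```text
time_s: 31.8
ee_pos: [477.5, 333.6, 14.0]
ee_rot: [180.0, -0.0, 90.0]
force: [0.8, -0.2, -1.5]
gripper_width: 35.1
gripper_force: 25.0
```

Call:
{"method": "step_arm", "body": {"linear": [[0,0,-0.1],[0,0,-0.3],[0,0,-0.5],[0,0,-0.7],[0,0,-0.9],[0,0,-0.985],[0,0,-0.985],[-0.75,0.3,-0.985],[-0.75,0.3,-0.985],[-0.75,0.3,-0.985],[-0.75,0.3,-0.985],[-0.75,0.3,-0.985],[-0.75,0.3,-0.985]], "turn": [0,0,0,0,0,0,0,0,0,0,0,0,0]}}

```text
time_s: 33.42
ee_pos: [566.7, 108.6, 307.7]
ee_rot: [-179.8, -0.0, 90.0]
force: [-0.9, -0.6, -0.5]
gripper_width: 35.0
gripper_force: 25.0
```

```bash
python3 p.py 636 -118 135 90
```

```text
t 33.42 pos [566.7 108.6 307.7] yaw 90.0 w 35.0
units [-0.7554  0.2336  0.5747] turn -0.0001 rows 5.0 1.0
```

Call:
{"method": "step_arm", "body": {"linear": [[-0.755,0.23,0],[-0.755,0.23,0],[-0.755,0.23,0],[-0.755,0.23,0],[-0.755,0.23,0],[-0.755,0.23,0],[-0.755,0.23,0.3],[-0.755,0.23,0.58],[-0.755,0.23,0.58],[-0.755,0.23,0.58],[-0.755,0.23,0.58],[-0.755,0.23,0.58]], "turn": [0,0,0,0,0,0,0,0,0,0,0,0]}}

```text
time_s: 34.92
ee_pos: [638.1, -117.8, 138.7]
ee_rot: [179.7, 0.1, 90.0]
force: [0.4, 1.2, -0.4]
gripper_width: 35.1
gripper_force: 25.0
```

Call:
{"method": "step_arm", "body": {"linear": [[0,0,0.05],[0,0,0.1],[0,0,0.125],[0,0,0.125],[0,0,0.125]], "turn": [0,0,0,0,0]}}

```text
time_s: 35.55
ee_pos: [636.7, -118.1, 98.2]
ee_rot: [180.0, 0.0, 90.0]
force: [-0.1, 0.1, -0.9]
gripper_width: 35.1
gripper_force: 25.0
```

```bash
python3 p.py 636 -118 66 90
python3 - <<'E'
from h import *
s=cams.grab_frame('side')
h=cv2.cvtColor(s['color'],cv2.COLOR_BGR2HSV);m=cv2.inRange(h,(10,75,80),(30,255,255));m[:, :215]=0;m[:,255:]=0;m[:130]=0;m[170:]=0
ys,xs=np.nonzero(m);print(xs.min(),xs.max(),ys.min(),ys.max(),xs.mean(),ys.mean());p=env.state()['ee_pos'];print(proj(s,p-[0,0,8]))
E
```

```text
t 35.55 pos [ 636.7 -118.1   98.2] yaw 90.0 w 35.1
units [ 0.0003 -0.0023  0.1073] turn -0.0001 rows 1.0 1.0
228 238 145 152 233.19672131147541 148.37704918032787
(np.float64(233.95202207080044), np.float64(149.2140689660388))
```

Call:
{"method": "step_arm", "body": {"linear": [[0,-0.002,0.03],[0,-0.002,0.06],[0,-0.002,0.08],[0,-0.002,0.092],[0,-0.002,0.1],[0,-0.002,0.1],[0,-0.002,0.1]], "turn": [0,0,0,0,0,0,0]}}

```text
time_s: 36.48
ee_pos: [636.0, -118.1, 68.3]
ee_rot: [180.0, 0.0, 90.0]
force: [0.2, -0.1, 0.2]
gripper_width: 35.0
gripper_force: 25.0
```

Call:
{"method": "step_arm", "body": {"linear": [[0,0,0.004],[0,0,0.007],[0,0,0.008],[0,0,0.008],[0,0,0.008]], "turn": [0,0,0,0,0]}}

```text
time_s: 37.1
ee_pos: [635.8, -118.0, 66.0]
ee_rot: [180.0, -0.0, 90.0]
force: [-1.1, -0.1, 4.0]
gripper_width: 34.6
gripper_force: 25.0
```

Call:
{"method": "step_arm", "body": {"linear": [[0,0,0],[0,0,0],[0,0,0],[0,0,0],[0,0,-0.1],[0,0,-0.3],[0,0,-0.5],[0,0,-0.7],[0,0,-0.7],[0,0,-0.7],[0,0,-0.7],[0,0,-0.7]], "turn": [0,0,0,0,0,0,0,0,0,0,0,0], "fingers": -1}}

```text
time_s: 38.6
ee_pos: [635.3, -117.9, 273.9]
ee_rot: [-179.8, -0.0, 90.0]
force: [0.7, -0.0, -0.1]
gripper_width: 91.2
gripper_force: 0.0
```

```bash
python3 - <<'E'
from h import *
s=cams.grab_frame('side');hh=cv2.cvtColor(s['color'],cv2.COLOR_BGR2HSV)
for n,z,d in(('brass',58,36),('green',32,66)):
    m=cv2.inRange(hh,*H[n]);m[:, :215]=0;m[:,255:]=0;m[:145]=0;m[185:]=0
    ys,xs=np.nonzero(m);print(n,xs.min(),xs.max(),ys.min(),ys.max(),'exp',np.round(proj(s,(636,-118,z)),1),(xs.max()-xs.min()+1)*3.2)
E
python3 m.py|grep brown
```

```text
brass 229 240 153 161 exp [234.5 157.7] 38.400000000000006
green 226 244 158 171 exp [234.8 164.3] 60.800000000000004
brown top [210.2 175.5  21.2  21.2] [600.7 319.7] dia mm 67
brown side [213.5 266.9  25.   20.7] [601.4 316.3] dia mm 67
```

Brass and green sit at the expected pixels, so the stack is complete and the brown wheel has not moved.

```bash
python3 -c "
from workcell import env;print(env.job_done())"
```

```text
the job is handed in; nothing more can be done
None
```

The job is handed in: the backing flange, green wheel, black clamp flange and brass collar are on the post in that order, each lowered until contact before release, the brown wheel did not move, and it took about 39 s; the judge returned no verdict.

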